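Tip the shortbread into the airtight box and seal it

ROBOT

A 6-joint arm with a two-finger parallel gripper is mounted at the origin on the work surface. World frame = base frame: x ahead of the robot, y to its left, z up, the work surface at z = 0. Lengths are in m, angles in degrees, forces in N, time in s.
With the tool pointing down it reaches from about 0.25 to 0.725 m from the base axis. Payload 9.7 kg.
Tool frame: the origin (TCP) lies between the finger pads; the fingertips stand 19 mm ahead of it and the grasp point (between the pads) is the TCP; z points along the fingers, y is the line along which they close (so a half turn about z gives the same grasp; the last joint's range is limited). The gripper opens to 85 mm and grips with 20 to 120 N. Pads are 22 mm wide; open, the fingers measure 114 mm over their backs; the gripper's body (76 mm by 85 mm) begins 54 mm behind the grasp point. The pads swing forward as they close: fully open they stand 13 mm farther back than shut.
Start: joints at [-68.984, 4.979, 10.078, 95.1, 0, 90], TCP at [0.197, -0.513, 0.25] pointing down, gripper open.
Joint ranges: [-179.16, 179.16], [-48.56, 103.87], [-65.8, 70.77], [-126.05, 130.52], [-82.76, 87.17], [-180, 180]. Speed limits (degrees/s): [127.2, 127.2, 147.25, 180, 180, 180].

INTERFACE

Orientations are given as [roll, pitch, yaw] about the fixed x, y, z axes, in that order (R = Rz(yaw) Ry(pitch) Rx(roll)).
In Python, from workcell import bot gives the robot as it stands. The module is installed in compiled form; this text tells all that it offers.
- The arm moves only by the shell command python3 -m crank 'ROWS' [OPENING] [FORCE]. ROWS is JSON, a list that holds one entry, the list of rows, each a list of 6 numbers: the shift along the world's x, y, z as a fraction of full scale, then the turn, a rotation vector about the world's x, y, z as a fraction of full scale. In form: [[[x, y, z, wx, wy, wz], ...]]. A call has 1 to 20 rows; each row shifts and turns the commanded pose from where the row before left it; what a row does not reach is not made up. Full scale, the value 1, is 20 mm for a shift and 0.12 rad for a turn. A row lasts 1/12 s, in which the tool goes at most 41.7 mm and 7.16 degrees, less where a joint would pass 70% of its speed; a pose out of reach is approached as far as the arm can. A call with a number of a shift or a turn outside -1 to 1 is refused whole. A call with a gripper value outside its range is refused whole. OPENING is the opening, from 0 (shut) to 1 (fully open), set as the call begins (- or left out, the last holds). The fingers move at their own pace and stop on an object; FORCE is the grip in N (left out, the last holds). Time passes only in rows, so rows that do not move let the fingers close. It gives the time, the measured TCP pose, the force, the opening and the grip force at its end, in the units of the state.
- bot.get_obs(): the state, without advancing time (a new reading comes with each control period).
- bot.camera(name): name is "side" or "top" or "wrist"; returns the picture (400x640x3 uint8, red, green, blue); there is no depth.
- bot.camera_model(name): a dict with "vertical_fov" (degrees; the focal length in pixels is half the picture's height over the tangent of half this angle, whatever the lens; pixels are square), "cx", "cy" (the principal point, pixels), "k1" (the pictures are not rectified: a ray, as slopes to the right and down, at radius r is drawn at 1 + k1 r^2 times it, then the intrinsics apply), "R" (3x3) and "t" (3): a world point X has camera coordinates R X + t. Camera axes: x right, y down, z forward; pixel columns grow to the right and rows downward; lengths in m; the calibration is good to about 2 mm. A picture is of the moment at which its call begins: read the wrist's pose just before it. camera_model takes no time and is no camera call; for the wrist camera it gives the pose at the moment of the call.
- bot.job_done(): hands the job in; it is judged then, once.
The state is a dict: "time": time; "q": joint angles; "qd": joint speeds; "joint_efforts": joint torques, N m; "ee_pos": TCP position; "tcp_rot": TCP orientation; "wrist_force": force on the tool from outside, world axes, zero at the start; "torque": the same for the moment, N m; "opening": finger opening in m; "grasp_force": force on a finger pad.
Only numpy, scipy, OpenCV 4.12 (cv2) and the standard library are available. Lean on these libraries where they do the work, as an engineer would, in place of code of your own. Each camera call takes 0.05 s, during which the arm holds its last target. There are 200 camera calls.

TASK

Put the shortbread away: pick up the baking tray and tip it low over the open airtight box so that all the biscuits slide gently in, without touching them with the gripper or dropping any on the counter. Then shut the box's lid, press the pump head on the lid all the way down to its stop and let it spring back. Leave the empty tray lying flat on the counter and do not disturb the mug, the jar and the stapler.

Things in the scene. Friction and masses are not known exactly. Their poses are not given: they have to be found in the camera images.
- tray: loose aluminium baking tray, 220 x 120, about 260 g, flat on the counter. Origin: centre of its underside, z up. Local x along its length: the end at +110 is open (no rim), the end at -110 is turned up into a 40 high wall that carries the grip. Floor 4 thick; the long sides have 4 thick rims 18 high. The 60 mm of floor next to the grip are free of biscuits.
- tray_grip (a point): middle of the black silicone grip on the tray's turned-up end, at tray (-105.5, 0, 29): an upright slab 12 thick along the tray's x, 76 wide along its y, 12 to 46 above the underside. Pinch it from above, fingers closing along the tray's x, one of them inside the tray; a firm grip (about 80 N) keeps the loaded tray level.
- tray_mouth (a point): middle of the tray's open end, on the floor's upper face: tray (110, 0, 4).
- airbox: white airtight food box, outside 160 (local x) x 200 (local y) x 85 high, walls and floor 5 thick, open on top when the lid is up; heavy with rubber feet, it does not shift. Origin: centre of its underside, z up. The lid's hinge is on its local +x rim; its local -x side is its front, over which one can tip things in.
- lid (a joint): angle of the grey lid about the hinge on the box's +x rim: 0 shut, 1.9 fully open, leaning back past upright (starts at 1.72 to 1.88). 160 x 200 x 10 thick, 280 g. It stays where it is left above 1.25; pushed over from behind to below 1.0, it sinks shut by itself in 2 to 4 s, unless a biscuit sticks out of the box.
- lid_edge (a point): middle of the lid's free edge, half way through its thickness, 160 from the hinge. Its own frame is the lid's (x from this edge to the hinge, z the lid's outer face).
- lid_hinge (a point): middle of the lid's hinge line: box (80, 0, 85.5); the axis is the box's y.
- pump (a joint): how far the steel pump head in the middle of the lid is pressed, m: 0 up, 0.015 at its stop. Spring: 3 N to start, 10 N at the stop; it comes back up when released.
- pump_top (a point): top centre of the round pump head, 44 across; with lid shut and head up it is 125.5 above the counter, over the middle of the box. It slides square to the lid in a fixed collar, 62 across and 12 high on the lid; its top stands 30 off the lid's outer face when up, 15 at its stop.
- biscuit0: shortbread finger, 56 x 20 x 14, about 22 g, loose on the tray; all five alike. Origin: centre of its underside as it lies at the start, x along its length. It starts to slide when the tray is tilted by some 19 to 27 degrees; 45 degrees empties the tray.
- biscuit1: shortbread finger, 56 x 20 x 14, about 22 g, loose on the tray; all five alike. Origin: centre of its underside as it lies at the start, x along its length. It starts to slide when the tray is tilted by some 19 to 27 degrees; 45 degrees empties the tray.
- biscuit2: shortbread finger, 56 x 20 x 14, about 22 g, loose on the tray; all five alike. Origin: centre of its underside as it lies at the start, x along its length. It starts to slide when the tray is tilted by some 19 to 27 degrees; 45 degrees empties the tray.
- biscuit3: shortbread finger, 56 x 20 x 14, about 22 g, loose on the tray; all five alike. Origin: centre of its underside as it lies at the start, x along its length. It starts to slide when the tray is tilted by some 19 to 27 degrees; 45 degrees empties the tray.
- biscuit4: shortbread finger, 56 x 20 x 14, about 22 g, loose on the tray; all five alike. Origin: centre of its underside as it lies at the start, x along its length. It starts to slide when the tray is tilted by some 19 to 27 degrees; 45 degrees empties the tray.
- mug: white mug, 80 across with a handle, 95 high, a bystander. Origin: centre of its underside.
- jar: amber jar with a metal cap, 72 across, 110 high, a bystander. Origin: centre of its underside.
- stapler: desk stapler, 150 x 38 x 55 high, a bystander. Origin: centre of its underside, x along its length.
There are look-alikes about, which are no part of the job. What is shaped like the biscuit0 but grey or pink is not meant.

How it is judged:
By the outcome, as a careful person would: the job done as asked, in the order asked, and still so for the second after the job is handed in, with the robot touching nothing.
It also fails if it takes over 72 s, if anything falls off the work surface, if the arm or the gripper's body presses on something with over 40 N, if the wrist force passes 120 N, or if a joint passes its speed limit or range.

## Working session

There is one attempt and no reset: what is moved stays moved. The work goes in short steps, Python scripts to look and compute and a shell command to move; the robot and the scene stay as the last step left them, time stands still between calls to the robot, and variables do not carry over. Pictures are saved under pics/ and viewed, at most 13 in all, crops included, and the job is handed in when it is done.

```bash
mkdir -p pics; python3 - <<'E'
from workcell import bot
import cv2,json
for n in("top","side"):
    im=bot.camera(n); cv2.imwrite(f"pics/{n}0.png",im[:,:,::-1])
    m=bot.camera_model(n); print(n,{k:(v.tolist() if hasattr(v,'tolist') else v) for k,v in m.items()})
print(bot.get_obs())
E
```

```text
top {'vertical_fov': 48.81707467386005, 'cx': 325.46383349224317, 'cy': 203.8862090730907, 'k1': -0.047966949400536085, 'R': [[0.022047521290951014, -0.9995719908752082, -0.019228672931269338], [-0.9844745879954657, -0.018356434055574196, -0.17456467832846811], [0.17413699318663814, 0.02277885832380583, -0.9844579377593442]], 't': [0.03580488326420663, 0.5611667473476301, 1.2473151860258276]}
side {'vertical_fov': 50.73179142597647, 'cx': 310.6502221432681, 'cy': 205.48657825360877, 'k1': -0.08367310657133613, 'R': [[-0.82295021175654, -0.5679182407009028, -0.01489365130038925], [-0.3464545819132439, 0.5224669688419387, -0.7791004358492148], [0.4502467897066957, -0.6360008949272858, -0.6267221792872072]], 't': [0.49092920213863817, 0.25271691456508766, 1.1435591750984346]}
{'time': 0.1, 'q': array([-6.89858558e+01,  5.00724905e+00,  1.00394887e+01,  9.50982589e+01,
       -4.59044166e-04,  9.00002307e+01]), 'qd': array([-0.073288  , -0.12334155,  0.04052487, -0.07645812,  0.00852188,
       -0.01417391]), 'joint_efforts': array([-9.64726605e-04, -5.21560013e+01,  4.65653908e+01,  1.59212505e-02,
        3.88225899e-06,  9.48496279e-06]), 'ee_pos': array([ 0.19716547, -0.5132608 ,  0.24966509]), 'tcp_rot': array([-1.79933981e+02,  4.59309636e-04,  2.10139141e+01]), 'wrist_force': array([ 0.4679988 , -0.76167671,  0.72297065]), 'torque': array([ 0.00131529, -0.0054725 , -0.00507925]), 'grasp_force': 0.0, 'opening': 0.0851735409493135}
```

View pics/top0.png

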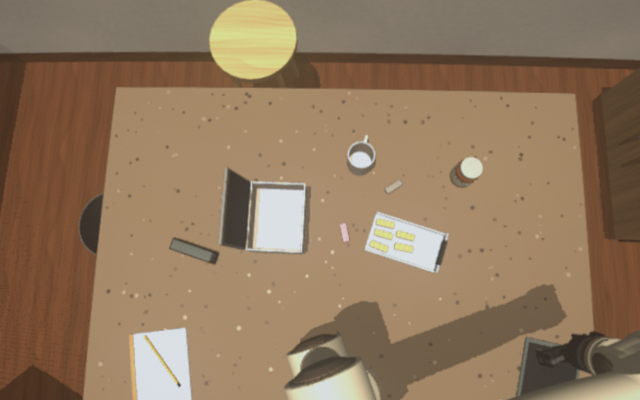

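View pics/side0.png

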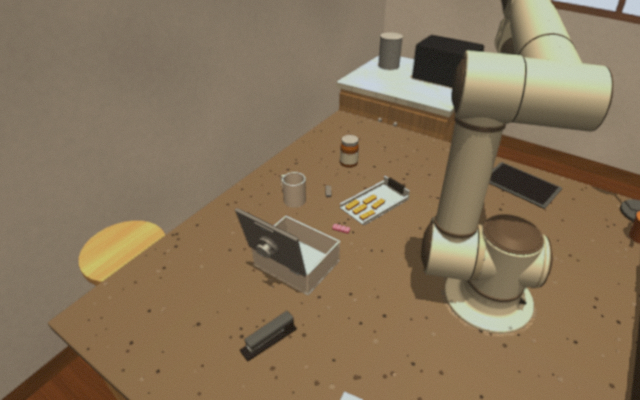

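Top view: the tray is around (406,242), with its mouth to the left (~(371,233)) and black grip to the right (442,252). The box is at (278,217), with its lid open to the left. Mug is at (361,157), jar at (468,170), stapler at (193,250). A pink look-alike is at (345,233) and a grey one at (393,187). The five yellow biscuits on the tray are the ones meant. I'll confirm this in one enlarged crop.

```bash
cat > h.py <<'E'
import numpy as np,cv2
from workcell import bot
def cam(n):
    m=bot.camera_model(n); f=200/np.tan(np.radians(m["vertical_fov"])/2)
    return m,f,np.array(m["R"]),np.array(m["t"])
def unproj(n,px,z,M=None):
    m,f,R,t=M or cam(n)
    d=(np.array(px,float)-[m["cx"],m["cy"]])/f; u=d.copy()
    for _ in range(20): u=d/(1+m["k1"]*(u@u))
    w=R.T@np.r_[u,1]; c=-R.T@t
    return c+w*(z-c[2])/w[2]
def proj(n,X,M=None):
    m,f,R,t=M or cam(n); c=np.atleast_2d(X)@R.T+t; u=c[:,:2]/c[:,2:]
    return u*(1+m["k1"]*(u**2).sum(1,keepdims=True))*f+[m["cx"],m["cy"]]
E
python3 - <<'E'
import cv2
a=cv2.imread("pics/top0.png")[155:285,215:455]
cv2.imwrite("pics/crop.png",cv2.resize(a,None,fx=3.3333,fy=3.3333,interpolation=cv2.INTER_CUBIC))
E
```

```text
(no output)
```

View pics/crop.png

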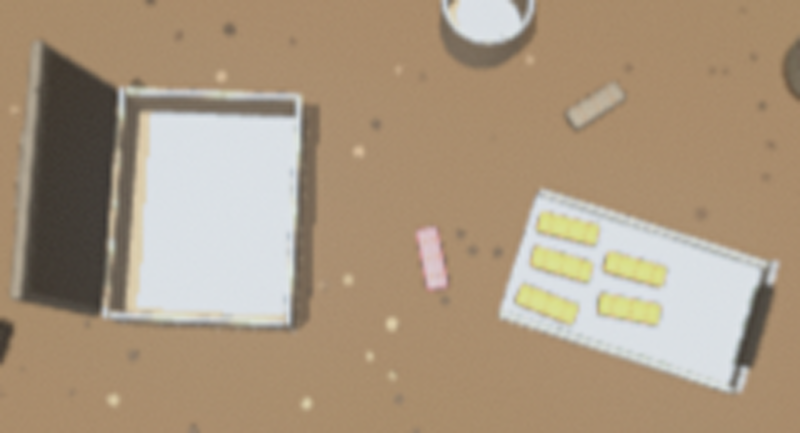

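```bash
python3 - <<'E'
from h import *
from scipy.optimize import least_squares
M=cam("top"); s=lambda p:np.array(p)/3.33333+[215,155]
def fit(P,px,x0):
    px=s(px)
    def W(v): c,sn=np.cos(v[2]),np.sin(v[2]); return np.c_[v[0]+c*P[:,0]-sn*P[:,1],v[1]+sn*P[:,0]+c*P[:,1],P[:,2]]
    r=least_squares(lambda v:(proj("top",W(v),M)-px).ravel(),x0)
    return r.x,r.fun.reshape(-1,2).round(1).tolist()
T=np.array([[110,-60,18],[110,60,18],[-110,-60,40],[-110,60,40]])/1e3
v,r=fit(T,[(541,190),(502,318),(777,264),(738,392)],[.5,-.1,1.3])
print("tray",v,np.degrees(v[2]),r)
c,sn=np.cos(v[2]),np.sin(v[2]);print("grip",v[0]-.1055*c,v[1]-.1055*sn,"mouth",v[0]+.11*c,v[1]+.11*sn)
B=np.array([[80,-100,85],[80,100,85],[-80,100,85],[-80,-100,85]])/1e3
v,r=fit(B,[(121,90),(104,318),(293,326),(301,96)],[.5,.2,1.57])
print("box",v,np.degrees(v[2]),r)
b=v
def L(a):
    P=np.array([[.08-.16*np.cos(a),y,.0855+.16*np.sin(a)] for y in(-.1,.1)]);c,sn=np.cos(b[2]),np.sin(b[2])
    return np.c_[b[0]+c*P[:,0]-sn*P[:,1],b[1]+sn*P[:,0]+c*P[:,1],P[:,2]]
r=least_squares(lambda a:(proj("top",L(a[0]),M)-s([(40,42),(15,298)])).ravel(),[1.8]);print("lid",r.x,r.fun,L(r.x[0]))
for n,p,z in(("mug",(361,150),.095),("jar",(471,168),.11),("stap",(193,250),.05),("pink",(345,233),.014),("grey",(393,187),.014)): print(n,unproj("top",p,z,M))
E
```

```text
tray [ 0.45459083 -0.19298002  1.26962638] 72.74423330888756 [[-0.8, -0.2], [-1.3, -0.5], [0.9, -0.2], [1.2, 0.8]]
grip 0.4232955529351675 -0.29373147543387296 mouth 0.4872209760092015 -0.08793111031076208
box [0.51410334 0.185759   1.5556965 ] 89.13484341808272 [[-0.4, -0.3], [0.0, 0.4], [-0.2, 0.1], [0.6, -0.3]]
lid [1.78560887] [-0.71521765 -0.01447523  0.66405402  1.4750603 ] [[0.61581486 0.29834235 0.24182262]
 [0.41583766 0.3013622  0.24182262]]
mug [ 0.7128933  -0.05337704  0.095     ]
jar [ 0.66094937 -0.36560333  0.11      ]
stap [0.41635919 0.43094616 0.05      ]
pink [ 0.47938239 -0.01228557  0.014     ]
grey [ 0.62259704 -0.15614546  0.014     ]
```

The five yellow fingers at crop (568,228), (562,263), (546,303), (636,268), (630,309) lie on the tray; the pink one (432,258) and grey one (595,106) are off it and are ignored. The fitted positions agree with the given sizes to within about 1 px. I'll start moving and check the sign of the last joint.

```bash
python3 -m crank '[[[0.94,0.91,0,0,0,-0.46],[0.94,0.91,0,0,0,-0.46],[0,0,0,0,0,0]]]' 1; python3 -c "
from workcell import bot
o=bot.get_obs();print(o['q'],o['tcp_rot'])"
```

```text
time: 0.35
ee_pos: [0.2367, -0.4749, 0.2502]
tcp_rot: [-179.9, -0.0, 14.6]
wrist_force: [-0.4, 0.3, 0.6]
opening: 0.0855
grasp_force: 0.0
[-6.35347824e+01  2.35294670e+00  7.30245743e+00  9.50022057e+01
  5.97024928e-02  1.01872665e+02] [-1.79936149e+02 -4.75839369e-02  1.45924986e+01]
```

```bash
python3 -m crank '[[[0.93,0.9,0,0,0,1],[0.93,0.9,0,0,0,1],[0.93,0.9,0,0,0,1],[0.93,0.9,0,0,0,1],[0.93,0.9,0,0,0,1],[0.93,0.9,0,0,0,1],[0.93,0.9,0,0,0,1],[0.93,0.9,0,0,0,1],[0.93,0.9,0,0,0,1],[0.93,0.9,0,0,0,1],[0,0,0,0,0,1],[0,0,0,0,0,1],[0,0,0,0,0,1],[0,0,0,0,0,1],[0,0,0,0,0,1],[0,0,0,0,0,1],[0,0,0,0,0,1],[0,0,0,0,0,1],[0,0,0,0,0,1]]]'; python3 -m crank '[[[0,0,0,0,0,0.9],[0,0,0,0,0,0.9],[0,0,0,0,0,0.8],[0,0,0,0,0,0],[0,0,0,0,0,0]]]'; python3 - <<'E'
from h import *
o=bot.get_obs();print(o['q'],o['tcp_rot'],o['ee_pos'])
M=cam("wrist");im=bot.camera("wrist");cv2.imwrite("pics/w1.png",im[:,:,::-1])
np.save("w1.npy",np.r_[M[2].ravel(),M[3]]);print(proj("wrist",[[.4233,-.2937,.046],[.4872,-.0879,.004]],M))
E
```

```text
time: 1.93
ee_pos: [0.4207, -0.2971, 0.2499]
tcp_rot: [-180.0, -0.0, 145.7]
wrist_force: [-0.3, -0.6, -0.5]
opening: 0.0856
grasp_force: 0.0
time: 2.35
ee_pos: [0.4207, -0.2971, 0.25]
tcp_rot: [180.0, -0.0, 163.0]
wrist_force: [-0.3, -0.2, -0.1]
opening: 0.0852
grasp_force: 0.0
[-3.52241162e+01  1.95032859e-01  5.08824176e+00  9.49207493e+01
 -3.85417151e-03 -1.82627215e+01] [ 1.79995030e+02 -2.73609631e-02  1.63038607e+02] [ 0.42074552 -0.29709052  0.25001908]
[[332.05941699 175.06580653]
 [514.44051859 167.40228715]]
```

View pics/w1.png

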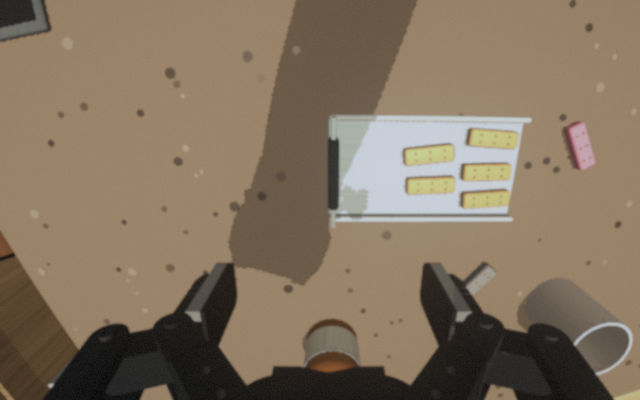

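The wrist view shows the black grip at (334,173), the tray end-wall corners at (333,116) and (333,226), the rim ends at (530,121) and (512,219), and five biscuits between x 405 and 520.

```bash
python3 - <<'E'
from h import *
from scipy.optimize import least_squares
M=list(cam("wrist"));a=np.load("w1.npy");M[2]=a[:9].reshape(3,3);M[3]=a[9:];M=tuple(M)
T=np.array([[110,-60,18],[110,60,18],[-110,-60,40],[-110,60,40],[-111.5,38,46],[-111.5,-38,46]])/1e3
px=np.array([(512,219),(531,121),(332,227),(331,115),(328,137),(328,211)],float)
def W(v): c,sn=np.cos(v[2]),np.sin(v[2]); return np.c_[v[0]+c*T[:,0]-sn*T[:,1],v[1]+sn*T[:,0]+c*T[:,1],T[:,2]]
for flip in(0,):
    r=least_squares(lambda v:(proj("wrist",W(v),M)-px).ravel(),[.4546,-.193,1.27]);v=r.x
    print(v,np.degrees(v[2]),r.fun.reshape(-1,2).round(1).tolist())
c,sn=np.cos(v[2]),np.sin(v[2]);print("grip",v[0]-.1055*c,v[1]-.1055*sn)
for p in((334,138),(334,210),(329,174),(339,174)):print(p,unproj("wrist",p,.046,M))
for i in (0,2):print(np.array(M[0]['R']).shape)
E
```

```text
[ 0.45660715 -0.19116932  1.26194321] 72.3040197609921 [[0.5, 1.9], [1.7, -2.3], [-2.9, -0.3], [-0.3, 0.5], [1.0, 1.6], [0.0, -1.0]]
grip 0.42453870863424187 -0.2916773564437832
(334, 138) [ 0.38743144 -0.28087973  0.046     ]
(334, 210) [ 0.46073837 -0.30280613  0.046     ]
(329, 174) [ 0.42129744 -0.2963855   0.046     ]
(339, 174) [ 0.42430066 -0.28654031  0.046     ]
(3, 3)
(3, 3)
```

```bash
python3 -m crank '[[[0.17,0.27,-0.5,0,0,-0.1],[0,0,-1,0,0,0],[0,0,-1,0,0,0],[0,0,-1,0,0,0],[0,0,-1,0,0,0],[0,0,-1,0,0,0],[0,0,-1,0,0,0],[0,0,-1,0,0,0],[0,0,-1,0,0,0],[0,0,-0.5,0,0,0],[0,0,-0.5,0,0,0],[0,0,0,0,0,0]]]' 0.5; python3 - <<'E'
from h import *
im=bot.camera("wrist");cv2.imwrite("pics/w2.png",im[:,:,::-1])
E
```

```text
time: 3.4
ee_pos: [0.4235, -0.2909, 0.0583]
tcp_rot: [180.0, -0.1, 162.5]
wrist_force: [-0.6, 0.1, 0.1]
opening: 0.0428
grasp_force: 0.0
```

View pics/w2.png

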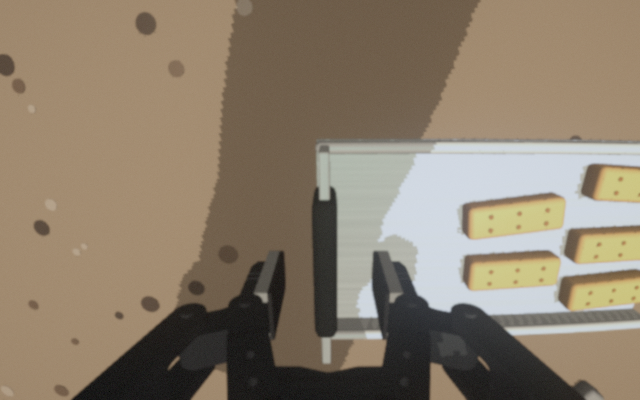

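The slab (x≈325, y 188–335) sits between the fingers (inner faces ≈275 and ≈378), and the biscuits are well clear. I'll descend and grip.

```bash
python3 - <<'E'
from h import *
M=cam("wrist")
for p in((325,188),(325,335)):print(p,unproj("wrist",p,.046,M))
E
python3 -m crank '[[[0,0,-0.5,0,0,0],[0,0,-0.5,0,0,0],[0,0,-0.35,0,0,0],[0,0,0,0,0,0],[0,0,0,0,0,0]]]'
```

```text
(325, 188) [ 0.38310134 -0.27981622  0.046     ]
(325, 335) [ 0.45913306 -0.30411621  0.046     ]
time: 3.87
ee_pos: [0.4239, -0.2914, 0.0328]
tcp_rot: [180.0, -0.1, 162.5]
wrist_force: [0.5, 0.5, 0.5]
opening: 0.0427
grasp_force: 0.0
```

```bash
python3 -m crank '[[[-0.1,0,-0.1,0,0,0],[0,0,0,0,0,0],[0,0,0,0,0,0],[0,0,0,0,0,0],[0,0,0,0,0,0],[0,0,0,0,0,0],[0,0,0,0,0,0]]]' 0 85; python3 -m crank '[[[0,0,0.2,0,0,0],[0,0,0.4,0,0,0],[0,0,0.4,0,0,0],[0,0,0.4,0,0,0],[0,0,0.4,0,0,0],[0,0,0.2,0,0,0],[0,0,0,0,0,0],[0,0,0,0,0,0]]]'
```

```text
time: 4.45
ee_pos: [0.4222, -0.2917, 0.0316]
tcp_rot: [-180.0, 0.0, 162.5]
wrist_force: [-3.0, 0.2, 5.7]
opening: 0.0108
grasp_force: 83.7
time: 5.12
ee_pos: [0.4224, -0.2917, 0.0715]
tcp_rot: [-180.0, 0.0, 162.5]
wrist_force: [-0.3, -0.1, -4.4]
opening: 0.0111
grasp_force: 83.0
```

```bash
python3 -m crank '[[[0.1,0.25,0.1,0,0,0.05],[0.2,0.5,0.3,0,0,0.1],[0.27,0.7,0.3,0,0,0.15],[0.27,0.7,0.3,0,0,0.15],[0.27,0.7,0.3,0,0,0.15],[0.27,0.7,0.3,0,0,0.15],[0.27,0.7,0.3,0,0,0.15],[0.27,0.7,0.3,0,0,0.15],[0.27,0.7,0.3,0,0,0.15],[0.27,0.7,0.3,0,0,0.15],[0.27,0.7,0.3,0,0,0.15],[0.27,0.7,0.2,0,0,0.15],[0.27,0.7,0.1,0,0,0.15],[0.27,0.7,0,0,0,0.15],[0.27,0.7,0,0,0,0.15],[0.27,0.7,0,0,0,0.15],[0.2,0.5,0,0,0,0.1],[0.1,0.25,0,0,0,0.05],[0,0,0,0,0,0],[0,0,0,0,0,0]]]'; python3 - <<'E'
from h import *
im=bot.camera("top");cv2.imwrite("pics/t3.png",cv2.resize(im[130:300,190:430],None,fx=3.33,fy=3.33)[:,:,::-1])
o=bot.get_obs();print(o['q'],o['ee_pos'])
E
```

```text
time: 6.78
ee_pos: [0.5097, -0.0655, 0.1392]
tcp_rot: [-180.0, -0.0, 179.0]
wrist_force: [0.8, 0.1, -3.9]
opening: 0.0109
grasp_force: 83.2
[-7.35475058e+00 -7.04157204e-01 -8.04698862e+00  8.26726871e+01
 -1.34079736e-02 -6.35565868e+00] [ 0.50964932 -0.06584541  0.13926646]
```

View pics/t3.png

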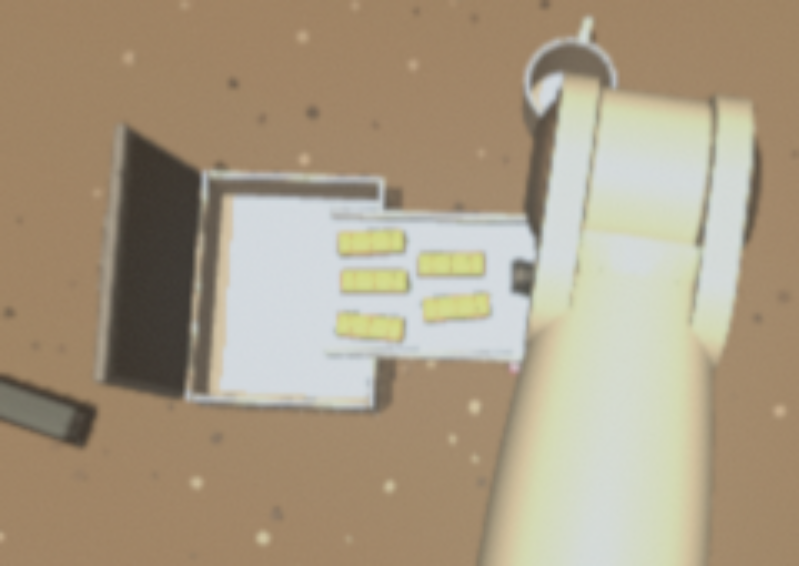

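The tray is level, centred over the box front, and all five biscuits are in place (crop x 336–490). Next I'll work out the tilt segments about the mouth.

```bash
python3 - <<'E'
import numpy as np
y0,z0=-.0655,.1392
tab=[(0,.1116),(8,.1045),(16,.096),(22,.088),(28,.081),(34,.075),(40,.069),(46,.064)]
Y,Z=y0,z0;pt=0
for t,zm in tab[1:]:
    a=np.radians(t);y=.150-.2155*np.cos(a)+.0276*np.sin(a);z=zm+.2155*np.sin(a)+.0276*np.cos(a)
    print(t,"target",round(y,4),round(z,4),"units",round((y-Y)/.02,3),round((z-Z)/.02,3),"turn",round(np.radians(t-pt)/.12,3));Y,Z,pt=y,z,t
E
```

```text
8 target -0.0596 0.1618 units 0.297 1.131 turn 1.164
16 target -0.0495 0.1819 units 0.501 1.005 turn 1.164
22 target -0.0395 0.1943 units 0.504 0.619 turn 0.873
28 target -0.0273 0.2065 units 0.608 0.611 turn 0.873
34 target -0.0132 0.2184 units 0.705 0.592 turn 0.873
40 target 0.0027 0.2287 units 0.794 0.514 turn 0.873
46 target 0.0202 0.2382 units 0.875 0.476 turn 0.873
```

```bash
python3 -m crank '[[[0,0.037,0.141,-0.1455,0,0],[0,0.037,0.141,-0.1455,0,0],[0,0.037,0.141,-0.1455,0,0],[0,0.037,0.141,-0.1455,0,0],[0,0.037,0.141,-0.1455,0,0],[0,0.037,0.141,-0.1455,0,0],[0,0.037,0.141,-0.1455,0,0],[0,0.037,0.141,-0.1455,0,0],[0,0.063,0.126,-0.1455,0,0],[0,0.063,0.126,-0.1455,0,0],[0,0.063,0.126,-0.1455,0,0],[0,0.063,0.126,-0.1455,0,0],[0,0.063,0.126,-0.1455,0,0],[0,0.063,0.126,-0.1455,0,0],[0,0.063,0.126,-0.1455,0,0],[0,0.063,0.126,-0.1455,0,0]]]'; python3 -c "
from workcell import bot
print(bot.get_obs()['q'])"
```

```text
time: 8.17
ee_pos: [0.5098, -0.0494, 0.1822]
tcp_rot: [-163.9, 0.3, 179.1]
wrist_force: [0.7, -0.5, -4.6]
opening: 0.0111
grasp_force: 83.2
[  2.73107549  -1.04299555  -4.79658409  87.03393685 -16.0815335
   3.82666566]
```

```bash
python3 -m crank '[[[0,0.05,0.062,-0.0873,0,0],[0,0.05,0.062,-0.0873,0,0],[0,0.05,0.062,-0.0873,0,0],[0,0.05,0.062,-0.0873,0,0],[0,0.05,0.062,-0.0873,0,0],[0,0.05,0.062,-0.0873,0,0],[0,0.05,0.062,-0.0873,0,0],[0,0.05,0.062,-0.0873,0,0],[0,0.05,0.062,-0.0873,0,0],[0,0.05,0.062,-0.0873,0,0],[0,0.061,0.061,-0.0873,0,0],[0,0.061,0.061,-0.0873,0,0],[0,0.061,0.061,-0.0873,0,0],[0,0.061,0.061,-0.0873,0,0],[0,0.061,0.061,-0.0873,0,0],[0,0.061,0.061,-0.0873,0,0],[0,0.061,0.061,-0.0873,0,0],[0,0.061,0.061,-0.0873,0,0],[0,0.061,0.061,-0.0873,0,0],[0,0.061,0.061,-0.0873,0,0]]]'; python3 -m crank '[[[0,0.07,0.059,-0.0873,0,0],[0,0.07,0.059,-0.0873,0,0],[0,0.07,0.059,-0.0873,0,0],[0,0.07,0.059,-0.0873,0,0],[0,0.07,0.059,-0.0873,0,0],[0,0.07,0.059,-0.0873,0,0],[0,0.07,0.059,-0.0873,0,0],[0,0.07,0.059,-0.0873,0,0],[0,0.07,0.059,-0.0873,0,0],[0,0.07,0.059,-0.0873,0,0],[0,0.08,0.051,-0.0873,0,0],[0,0.08,0.051,-0.0873,0,0],[0,0.08,0.051,-0.0873,0,0],[0,0.08,0.051,-0.0873,0,0],[0,0.08,0.051,-0.0873,0,0],[0,0.08,0.051,-0.0873,0,0],[0,0.08,0.051,-0.0873,0,0],[0,0.08,0.051,-0.0873,0,0],[0,0.08,0.051,-0.0873,0,0],[0,0.08,0.051,-0.0873,0,0]]]';  python3 -m crank '[[[0,0.11,0.06,-0.109,0,0],[0,0.11,0.06,-0.109,0,0],[0,0.11,0.06,-0.109,0,0],[0,0.11,0.06,-0.109,0,0],[0,0.11,0.06,-0.109,0,0],[0,0.11,0.06,-0.109,0,0],[0,0.11,0.06,-0.109,0,0],[0,0.11,0.06,-0.109,0,0],[0,0,0,0,0,0],[0,0,0,0,0,0],[0,0,0,0,0,0],[0,0,0,0,0,0],[0,0,0,0,0,0],[0,0,0,0,0,0]]]'; python3 - <<'E'
from h import *
im=bot.camera("side");im2=bot.camera("top")
a=cv2.resize(im[170:310,220:420],(570,400));b=cv2.resize(im2[130:300,190:360],(400,400)) 
cv2.imwrite("pics/t4.png",cv2.resize(np.hstack([a,b]),(800,330))[:,:,::-1])
print(bot.get_obs()['q'])
E
```

```text
time: 9.83
ee_pos: [0.5099, -0.0273, 0.2067]
tcp_rot: [-151.9, 0.5, 179.1]
wrist_force: [-0.2, -0.2, -4.2]
opening: 0.0107
grasp_force: 83.3
time: 11.5
ee_pos: [0.5098, 0.0028, 0.2287]
tcp_rot: [-139.9, 0.6, 179.2]
wrist_force: [0.3, 0.9, -2.8]
opening: 0.0109
grasp_force: 83.5
time: 12.67
ee_pos: [0.5098, 0.02, 0.2383]
tcp_rot: [-134.0, 0.7, 179.3]
wrist_force: [0.2, 0.1, -3.4]
opening: 0.0107
grasp_force: 83.5
[ 22.52315557  11.7120536    6.16975809 106.100296   -41.64507746
  31.83882914]
```

View pics/t4.png

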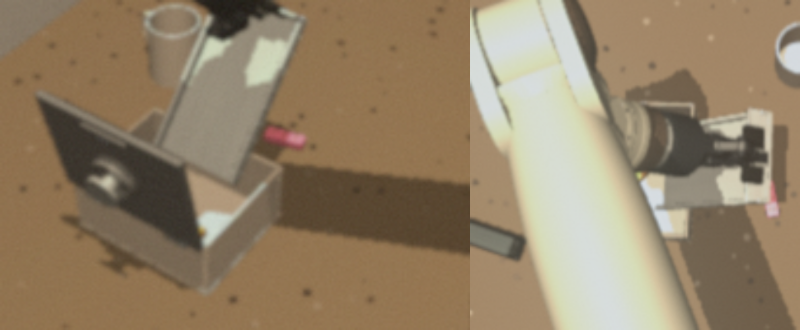

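The tray is empty in the side view and its weight has dropped; the biscuits are in the box. I'll back off along the tray axis, level it and set it down.

```bash
python3 -m crank '[[[0,-0.3,0.3,0,0,0],[0,-0.5,0.5,0,0,0],[0,-0.7,0.7,0,0,0],[0,-0.7,0.7,0,0,0],[0,-0.7,0.7,0,0,0],[0,-0.7,0.7,0,0,0],[0,-0.7,0.7,0,0,0],[0,-0.7,0.7,0,0,0],[0,0,0,0,0,0]]]'; python3 -m crank '[[[-0.29,-0.92,0,0.5,0,0],[-0.29,-0.92,0,0.5,0,0],[-0.29,-0.92,0,0.57,0,0],[-0.29,-0.92,0,0.57,0,0],[-0.29,-0.92,0,0.57,0,0],[-0.29,-0.92,0,0.57,0,0],[-0.29,-0.92,0,0.57,0,0],[-0.29,-0.92,0,0.57,0,0],[-0.29,-0.92,0,0.57,0,0],[-0.29,-0.92,0,0.57,0,0],[-0.29,-0.92,0,0.57,0,0],[-0.29,-0.92,0,0.57,0,0],[0,0,0,0,0,0],[0,0,0,0,0,0],[0,0,0,0,0,0]]]'; python3 - <<'E'
from h import *
from scipy.spatial.transform import Rotation as Ro
o=bot.get_obs();print(o['q'],o['tcp_rot'])
R=Ro.from_euler('xyz',o['tcp_rot'],degrees=True);T=Ro.from_euler('xyz',[180,0,179],degrees=True)
print("turn units",(T*R.inv()).as_rotvec()/.12)
im=bot.camera("side");im2=bot.camera("top")
a=cv2.resize(im[170:310,220:420],(570,400));b=cv2.resize(im2[130:300,190:360],(400,400)) 
cv2.imwrite("pics/t5.png",cv2.resize(np.hstack([a,b]),(800,330))[:,:,::-1])
E
```

```text
time: 13.52
ee_pos: [0.5093, -0.0826, 0.3426]
tcp_rot: [-134.0, 1.0, 179.2]
wrist_force: [0.3, -0.1, -2.4]
opening: 0.0108
grasp_force: 83.5
time: 14.77
ee_pos: [0.4399, -0.3008, 0.3382]
tcp_rot: [180.0, -0.0, 179.0]
wrist_force: [1.1, -0.3, -3.0]
opening: 0.0108
grasp_force: 83.5
[-3.43525752e+01  5.71287579e+00  2.08681316e+01  1.05187819e+02
 -1.60470812e-02 -3.33226960e+01] [ 1.79995520e+02 -3.60250141e-02  1.78970127e+02]
turn units [-0.00074429 -0.00522726  0.00434508]
```

View pics/t5.png

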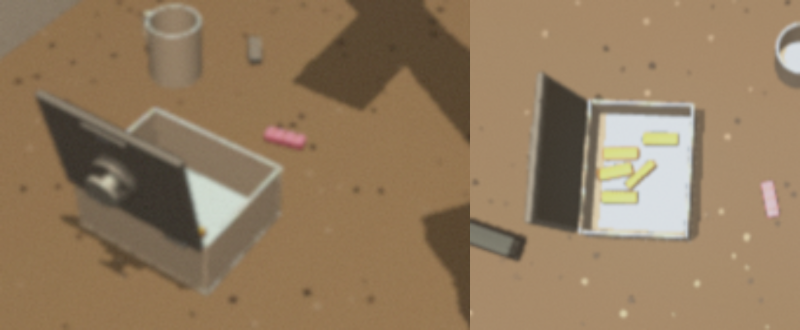

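All five biscuits are in the box (right half: (660,139), (620,153), (616,171), (641,175), (619,197)). Lowering the tray.

```bash
python3 -m crank '[[[0,0,-0.6,0,0,0],[0,0,-1,0,0,0],[0,0,-1,0,0,0],[0,0,-1,0,0,0],[0,0,-1,0,0,0],[0,0,-1,0,0,0],[0,0,-1,0,0,0],[0,0,-1,0,0,0],[0,0,-1,0,0,0],[0,0,-1,0,0,0],[0,0,-1,0,0,0],[0,0,-1,0,0,0],[0,0,-1,0,0,0],[0,0,-1,0,0,0],[0,0,-0.8,0,0,0],[0,0,-0.4,0,0,0],[0,0,-0.15,0,0,0],[0,0,-0.1,0,0,0],[0,0,0,0,0,0],[0,0,0,0,0,0]]]'
```

```text
time: 16.53
ee_pos: [0.4408, -0.3008, 0.0383]
tcp_rot: [180.0, 0.1, 179.0]
wrist_force: [-0.5, -1.3, -2.9]
opening: 0.0109
grasp_force: 83.7
```

```bash
python3 -m crank '[[[0,0,-0.15,0,0,0],[0,0,-0.1,0,0,0],[0,0,-0.05,0,0,0],[0,0,0,0,0,0],[0,0,0,0,0,0]]]'
```

```text
time: 16.95
ee_pos: [0.4404, -0.3008, 0.0317]
tcp_rot: [180.0, 0.0, 179.0]
wrist_force: [-1.2, 0.4, 2.6]
opening: 0.0109
grasp_force: 84.3
```

```bash
python3 -m crank '[[[0,0,0,0,0,0],[0,0,0,0,0,0],[0,0,0,0,0,0],[0,0,0,0,0,0],[0,0,0,0,0,0]]]' 0.5; python3 -m crank '[[[0,0,0.3,0,0,0],[0,0,0.6,0,0,0],[0,0,1,0,0,0],[0,0,1,0,0,0],[0,0,1,0,0,0],[0,0,1,0,0,0],[0,0,1,0,0,0],[0,0,1,0,0,0],[0,0,1,0,0,0],[0,0,1,0,0,0],[0,0,1,0,0,0],[0,0,1,0,0,0],[0,0,1,0,0,0],[0,0,1,0,0,0],[0,0,1,0,0,0],[0,0,1,0,0,0],[0,0,1,0,0,0],[0,0,0.4,0,0,0]]]'; python3 -m crank '[[[0.05,1,0,0,0,0],[0.05,1,0,0,0,0],[0.05,1,0,0,0,0],[0.05,1,0,0,0,0],[0.05,1,0,0,0,0],[0.05,1,0,0,0,0],[0.05,1,0,0,0,0],[0.05,1,0,0,0,0],[0.05,1,0,0,0,0],[0.05,1,0,0,0,0],[0,1,0,0,0,0],[0,1,0,0,0,0],[0,1,0,0,0,0],[0,1,0,0,0,0],[0,1,0,0,0,0],[0,1,0,0,0,0],[0,1,0,0,0,0]]]' 0 30; python3 - <<'E'
from h import *
im=bot.camera("side");im2=bot.camera("top")
a=cv2.resize(im[100:310,200:440],(457,400));b=cv2.resize(im2[130:300,190:460],(635,400)) 
cv2.imwrite("pics/t6.png",cv2.resize(np.hstack([a,b]),(800,293))[:,:,::-1])
E
```

```text
time: 17.37
ee_pos: [0.4403, -0.3006, 0.0312]
tcp_rot: [179.9, 0.0, 179.0]
wrist_force: [-0.6, 0.8, -0.3]
opening: 0.0426
grasp_force: 0.0
time: 18.87
ee_pos: [0.4401, -0.3005, 0.361]
tcp_rot: [-179.9, 0.2, 179.0]
wrist_force: [0.4, -0.5, -0.0]
opening: 0.0426
grasp_force: 0.0
time: 20.28
ee_pos: [0.4498, 0.0403, 0.3575]
tcp_rot: [179.9, 0.0, 179.0]
wrist_force: [-0.3, -0.1, 0.1]
opening: 0.0003
grasp_force: 0.0
```

View pics/t6.png

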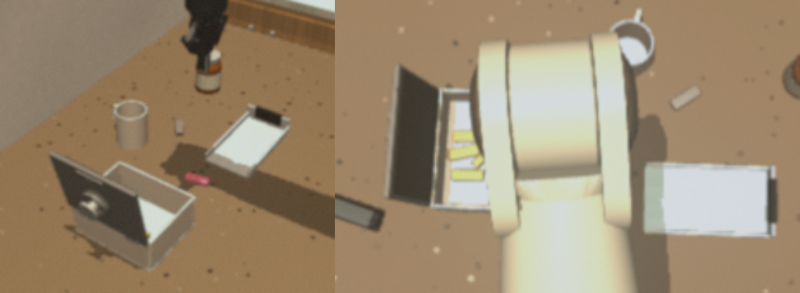

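The tray lies flat and empty on the counter, (710,200) in the right half; the mug is untouched. Now moving behind the lid.

```bash
python3 -m crank '[[[0,1,0,0,0,0],[0,1,0,0,0,0],[0,1,0,0,0,0],[0,1,0,0,0,0],[0,1,0,0,0,0],[0,1,0,0,0,0],[0,1,0,0,0,0],[0,1,0,0,0,0],[0,1,0,0,0,0],[0,1,0,0,0,0],[0,1,0,0,0,0],[0,1,0,0,0,0],[0,1,0,0,0,0],[0,1,0,0,0,0],[0,1,0,0,0,0],[0,1,0,0,0,0],[0,1,0,0,0,0],[0,0.5,0,0,0,0],[0,0,0,0,0,0]]]'; python3 -m crank '[[[0,0,-0.9,0,0,0],[0,0,-1,0,0,0],[0,0,-1,0,0,0],[0,0,-1,0,0,0],[0,0,-1,0,0,0],[0,0,-1,0,0,0],[0,0,-0.7,0,0,0],[0,0,0,0,0,0]]]';  python3 -m crank '[[[0,-0.4,0,0,0,0],[0,-0.4,0,0,0,0],[0,-0.4,0,0,0,0],[0,-0.4,0,0,0,0],[0,-0.4,0,0,0,0],[0,-0.4,0,0,0,0],[0,-0.4,0,0,0,0],[0,-0.4,0,0,0,0],[0,-0.4,0,0,0,0],[0,-0.4,0,0,0,0],[0,-0.4,0,0,0,0],[0,-0.4,0,0,0,0],[0,-0.4,0,0,0,0],[0,-0.4,0,0,0,0],[0,-0.4,0,0,0,0],[0,-0.4,0,0,0,0],[0,-0.4,0,0,0,0]]]'
```

```text
time: 21.97
ee_pos: [0.4503, 0.3905, 0.3563]
tcp_rot: [180.0, -0.1, 179.1]
wrist_force: [-0.0, -0.9, -0.3]
opening: -0.0002
grasp_force: 0.0
time: 22.63
ee_pos: [0.4498, 0.3874, 0.2224]
tcp_rot: [-179.9, -0.2, 179.0]
wrist_force: [-1.1, -0.4, -0.3]
opening: -0.0
grasp_force: 0.0
time: 24.05
ee_pos: [0.4501, 0.2525, 0.2248]
tcp_rot: [180.0, -0.0, 179.0]
wrist_force: [0.5, 0.5, 0.0]
opening: 0.0001
grasp_force: 0.4
```

```bash
python3 -m crank '[[[0,-0.4,0,0,0,0],[0,-0.4,0,0,0,0],[0,-0.4,0,0,0,0],[0,-0.4,0,0,0,0],[0,-0.4,0,0,0,0],[0,-0.4,0,0,0,0],[0,-0.4,0,0,0,0],[0,-0.4,0,0,0,0],[0,-0.4,0,0,0,0],[0,-0.4,0,0,0,0],[0,-0.4,0,0,0,0],[0,0,0.5,0,0,0],[0,0,0.8,0,0,0],[0,0,0.8,0,0,0]]]'; python3 -m crank '[[[1,0,0,0,0,0],[1,0,0,0,0,0],[1,0,0,0,0,0],[0.2,0.5,0,0,0,0],[0,0.3,0,0,0,0],[0,0,0,0,0,0],[0,0,0,0,0,0],[0,0,0,0,0,0],[0,0,0,0,0,0],[0,0,0,0,0,0],[0,0,0,0,0,0],[0,0,0,0,0,0],[0,0,0,0,0,0],[0,0,0,0,0,0],[0,0,0,0,0,0],[0,0,0,0,0,0],[0,0,0,0,0,0],[0,0,0,0,0,0],[0,0,0,0,0,0],[0,0,0,0,0,0]]]'; python3 -m crank '[[[0,0,0,0,0,0],[0,0,0,0,0,0],[0,0,0,0,0,0],[0,0,0,0,0,0],[0,0,0,0,0,0],[0,0,0,0,0,0],[0,0,0,0,0,0],[0,0,0,0,0,0],[0,0,0,0,0,0],[0,0,0,0,0,0],[0,0,0,0,0,0],[0,0,0,0,0,0],[0,0,0,0,0,0],[0,0,0,0,0,0],[0,0,0,0,0,0],[0,0,0,0,0,0],[0,0,0,0,0,0],[0,0,0,0,0,0],[0,0,0,0,0,0],[0,0,0,0,0,0]]]'; python3 - <<'E'
from h import *
im=bot.camera("side");im2=bot.camera("wrist")
a=cv2.resize(im[150:310,200:380],(450,400))
cv2.imwrite("pics/t7.png",cv2.resize(np.hstack([a,im2]),(800,293))[:,:,::-1])
print(proj("side",[.514,.1858,.1255])) 
E
```

```text
time: 25.22
ee_pos: [0.4501, 0.1651, 0.2681]
tcp_rot: [179.9, -0.0, 179.0]
wrist_force: [-0.1, -0.2, -0.6]
opening: 0.0002
grasp_force: 0.0
time: 26.88
ee_pos: [0.5143, 0.1814, 0.2672]
tcp_rot: [179.9, 0.0, 179.0]
wrist_force: [0.2, 0.5, 0.2]
opening: -0.0001
grasp_force: 0.0
time: 28.55
ee_pos: [0.5143, 0.1814, 0.2672]
tcp_rot: [179.9, -0.0, 179.0]
wrist_force: [-0.2, -0.1, 0.2]
opening: -0.0001
grasp_force: 0.0
[[296.52895375 231.94868319]]
```

View pics/t7.png

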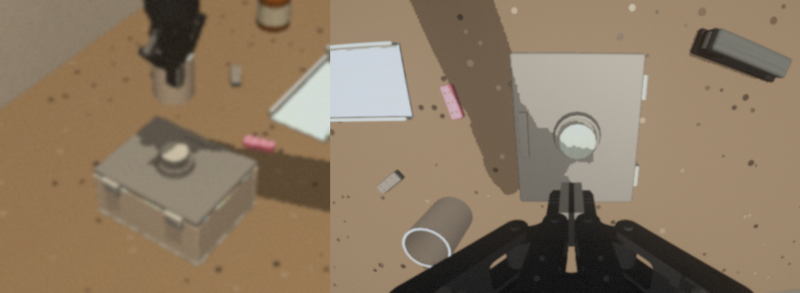

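The lid is shut: the pump head shows at about (296,233) in the side view (predicted (296.5,232)) and about (578,138) in the composite. Next, press.

```bash
python3 - <<'E'
from h import *
print(unproj("wrist",(337.5,188),.1255))
E
python3 -m crank '[[[0,0.22,-0.8,0,0,0],[0,0,-1,0,0,0],[0,0,-1,0,0,0],[0,0,-1,0,0,0],[0,0,-1,0,0,0],[0,0,-0.8,0,0,0],[0,0,0,0,0,0],[0,0,0,0,0,0]]]'
```

```text
[0.51090057 0.18963835 0.1255    ]
time: 29.32
ee_pos: [0.5139, 0.1857, 0.1549]
tcp_rot: [180.0, -0.1, 179.0]
wrist_force: [0.2, 0.1, 0.8]
opening: 0.0002
grasp_force: 0.0
```

```bash
python3 -m crank '[[[0,0.05,-0.2,0,0,0],[0,0,-0.2,0,0,0],[0,0,-0.2,0,0,0],[0,0,-0.2,0,0,0],[0,0,-0.2,0,0,0],[0,0,0,0,0,0],[0,0,0,0,0,0]]]';python3 -m crank '[[[0,0,-0.1,0,0,0],[0,0,-0.1,0,0,0],[0,0,0,0,0,0],[0,0,0,0,0,0]]]'
```

```text
time: 29.9
ee_pos: [0.5147, 0.187, 0.1359]
tcp_rot: [179.9, 0.1, 179.0]
wrist_force: [0.5, 0.7, 7.3]
opening: 0.0002
grasp_force: 3.4
time: 30.23
ee_pos: [0.5148, 0.187, 0.1323]
tcp_rot: [179.9, 0.1, 179.0]
wrist_force: [-0.8, 0.3, 8.2]
opening: 0.0003
grasp_force: 4.2
```

```bash
python3 -m crank '[[[0,0,-0.1,0,0,0],[0,0,-0.05,0,0,0],[0,0,0,0,0,0],[0,0,0,0,0,0]]]';python3 -m crank '[[[0,0,-0.05,0,0,0],[0,0,-0.05,0,0,0],[0,0,0,0,0,0],[0,0,0,0,0,0]]]'
```

```text
time: 30.57
ee_pos: [0.5148, 0.187, 0.1296]
tcp_rot: [179.9, 0.1, 179.0]
wrist_force: [-1.7, 0.2, 9.6]
opening: -0.0001
grasp_force: 4.8
time: 30.9
ee_pos: [0.5149, 0.1871, 0.1293]
tcp_rot: [179.9, 0.2, 179.0]
wrist_force: [-5.3, -1.4, 21.8]
opening: -0.0001
grasp_force: 10.8
```

The head is at its stop (the force jumped to 22 N with no further travel). Releasing and clearing.

```bash
python3 -m crank '[[[0,0,0.1,0,0,0],[0,0,0.2,0,0,0],[0,0,0.3,0,0,0],[0,0,0.5,0,0,0],[0,0,0.8,0,0,0],[0,0,1,0,0,0],[0,0,1,0,0,0],[0,0,1,0,0,0],[0,0,1,0,0,0],[0,0,1,0,0,0],[0,0,1,0,0,0],[0,0,1,0,0,0],[0,0,0,0,0,0],[0,0,0,0,0,0],[0,0,0,0,0,0]]]'; python3 - <<'E'
from h import *
im=bot.camera("side")
cv2.imwrite("pics/t8.png",cv2.resize(im[130:370,200:480],(700,600))[:,:,::-1])
E
```

```text
time: 32.15
ee_pos: [0.5142, 0.1868, 0.3034]
tcp_rot: [180.0, -0.1, 179.0]
wrist_force: [1.4, 0.1, -0.1]
opening: -0.0001
grasp_force: 0.0
```

View pics/t8.png

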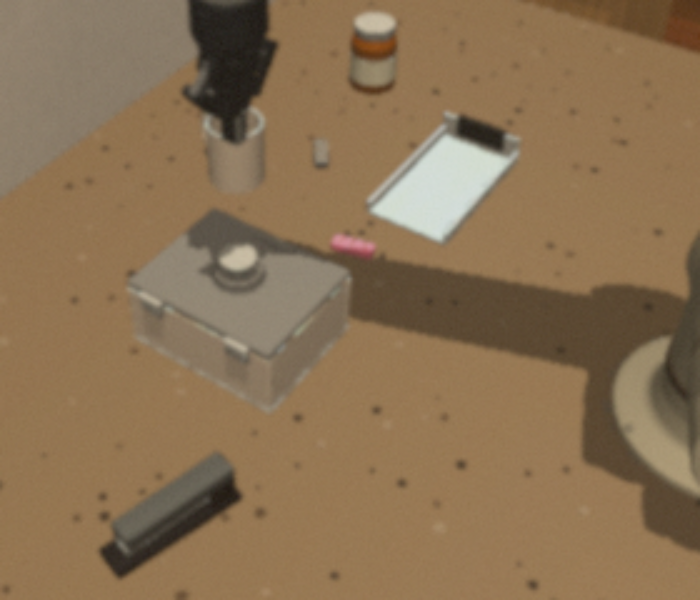

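The lid is shut with the pump head up at (238,258), the tray lies flat and empty at (445,180), and the mug, jar and stapler are undisturbed.

```bash
python3 -c "
from workcell import bot
print(bot.job_done())"
```

```text
the job is handed in; nothing more can be done
None
```

The job is handed in at about 32 s: all five biscuits are in the shut box, the pump head was pressed to its stop and sprang back, the empty tray lies flat on the counter, and the mug, jar and stapler look undisturbed in the last picture.

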